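# Wedge the candy tray's cover shut

### The job

The clear cover of the candy tray will not stay shut: its hinge spring lifts it ajar. Take the wooden wedge from the stand, slide it thin end first along the marble under the tail of the cover and tap or push it in until it jams firmly and holds the cover shut, but gently enough not to overload the hinge; then let go and leave the wedge there. Do not press on the cover yourself and leave the other things on the altar where they are.

Things in the scene. Friction and masses are not known exactly. Their poses are not given: they have to be found in the camera images.
- tray: Red plastic candy tray with gold rim, 180 x 150 mm, 34 mm high, stuck to the marble. Origin under its centre, on the marble; z up. A clear cover (180 x 144 x 3 mm) lies over it, hinged on the tray's -x side. A red tail, in one piece with the cover, sticks out from the hinge in the tray's -x direction; the space under the tail is free, down to the marble.
- hinge_spot (a point): Point on the marble below the middle of the hinge line, at the tray's outer wall (tray x = -90 mm), axes as the tray's; the hinge is 38 mm above it. The wedge's thin end can go as far as this wall.
- tail_spot (a point): Point on the marble straight below the outer end of the tail (tray x = -166 mm), axes as the tray's. The tail is 36 mm wide, 5 mm thick and runs from here to the hinge, its underside 35 mm above the marble when the cover is shut.
- foot_spot (a point): Point on the marble straight below the steel foot under the tail (tray x = -158 mm, y = 0), axes as the tray's; the wedge is driven along +x of this point. The foot is a levelling screw with a push-fit ball tip (radius 7 mm), at unknown height: with the cover shut the tip's lower end is 20.5 to 31 mm above the marble, ajar about 6 mm lower. Pressed hard, the tip slides up 0 to 2.5 mm before it bottoms.
- cover (a joint): Swing of the cover: 0 is shut (on its stop), positive is open; a weak spring holds it at about 0.085 rad. The wedge lifts the foot and so swings it shut against about 2 N; then the foot's tip slides up with a rub of about 4 N until it bottoms; only then the press rises steeply (about 4 N per mm of wedge travel) and the wedge jams. A press of 9 to 18 N on the foot is a good jam, under 6 N it is loose, above 25 N the hinge cracks.
- wedge: The same wedge; origin at the centre of its underside, x towards the thin end, z up. The level push it needs is about as large as its press on the foot (within a quarter), plus the drag if the hand presses it down on the marble; drive it slowly and stop pushing at about 15 N. It locks itself; let go smoothly, as a sudden release costs some of the press.
- wedge_grip (a point): Centre of the grip block of the light wooden wedge (about 80 g), half-way up; x points to the thin end, z up. Wedge 120 mm long, 30 mm wide, flat underside 21 mm below this point. The rear 40 mm (x -20 to +20 mm) is a grip block 42 mm high with a blue band; from there the ramp falls evenly from 36 mm to 12 mm height at the thin end (x = +100 mm).
- stand: Low dark wooden stand, 170 x 100 mm, fixed, top at 25 mm; origin on the marble under its centre. The wedge lies on it at the start.
- vase: Blue porcelain vase, 190 mm high, 96 mm across; origin under its centre. Bystander.
- bowl_a: White ceramic bowl, 110 mm across, 50 mm high; origin under its centre. Bystander.
- bowl_b: Terracotta-coloured ceramic bowl, 100 mm across, 45 mm high; origin under its centre. Bystander.
- holder: Brass-toned incense holder, 84 mm across, 50 mm high; origin under its centre. Bystander.
- candle: White electric candle, 48 mm across, 87 mm high; origin under its centre. Bystander.
Mind the look-alikes: they are no part of the job. There is more than one size of the wedge; the job needs the middle-sized.

How it is judged:
By the outcome, as a careful person would: the job done as asked, in the order asked, and still so for the second after the job is handed in, with the robot touching nothing.
It also fails if it takes over 64 s, if anything falls off the work surface, if the arm or the gripper's body presses on something with over 40 N, if the wrist force passes 120 N, or if a joint passes its speed limit or range.

### The arm

A 7-joint arm with a two-finger parallel gripper is mounted at the origin on the work surface. World frame = base frame: x ahead of the robot, y to its left, z up, the work surface at z = 0. Lengths are in m, angles in rad, forces in N, time in s.
With the tool pointing down it reaches from about 0.425 to 0.925 m from the base axis. Payload 6.8 kg.
Tool frame: the origin (TCP) lies on the front face of the gripper's body, between the roots of the fingers; the fingertips stand 73 mm ahead of it and the grasp point (between the pads) lies 54 mm ahead of it (env.nose_length is the distance from the TCP to the fingertips, in m); z points along the fingers, y is the direction in which the jaws open and shut (so a half turn about z gives the same grasp; the last joint's range is limited). The gripper opens to 85 mm and grips with 20 to 120 N. Pads are 22 mm wide; open, the fingers measure 114 mm over their backs; the gripper's body (76 mm by 85 mm) begins 54 mm behind the grasp point. The pads swing forward as they close: fully open they stand 13 mm farther back than shut.
Start: joints at [-1.242, 0.477, 0.022, 1.555, -0.011, 1.109, -0.083], TCP at [0.286, 0.612, 0.304] pointing down, gripper open.
Joint ranges: [-2.96, 2.96], [-0.34, 2.1], [-1.41, 1.46], [0.24, 2.44], [-1.37, 4.51], [0.17, 1.92], [-2.96, 2.96]. Speed limits (rad/s): [2.39, 2.39, 3.14, 3.14, 3.14, 3.14, 3.14].

### API

Orientations are given as a unit quaternion [w, x, y, z].
In Python, from cell import env, kin, camera, calibration, job gives the robot as it stands. The module is installed in compiled form; this text tells all that it offers. Calls block until the motion is done:
- env.reach(position, orientation): joint-space move of the TCP to a pose.
- env.movel(position, velocity=0.15, rot=None, stop_force=None): straight line of the TCP; rot=None keeps the orientation; velocity is the mean speed in m/s. With stop_force (N) it stops when the force on the tool has changed by that much, and returns True; else False.
- env.goto_joints(angles): joint-space move.
- env.grip(opening, f_grip=None): finger opening in m; f_grip is the grip in N (None keeps the last); returns when the fingers have stopped.
- env.dwell(seconds).
- kin.inverse_kinematics(position, orientation): joint angles nearest the present ones, or None.
- env.get_state(): the state.
- camera(name): name is "side" or "top"; returns (picture, depth): 400x640x3 uint8, blue, green, red; 400x640 float32, m along the optical axis (not along the pixel's ray), 0 where there is no reading.
- calibration(name): a dict with "fx", "fy", "cx", "cy" (pixels), "rvec" (rotation vector, rad) and "tvec" (3), from world to camera coordinates, as OpenCV has them. Camera axes: x right, y down, z forward; pixel columns grow to the right and rows downward; lengths in m; the calibration is good to about 2 mm. A picture is of the moment at which its call begins. calibration takes no time and is no camera call.
A pose or a line that the arm cannot do raises env.PlanningError and nothing moves.
- job.job_done(): hands the job in, once; it reports no verdict.
The state is a dict: "time": time; "qpos": joint angles; "joint_velocities": joint speeds; "joint_torque": joint torques, N m; "tcp_pos": TCP position; "orientation": TCP orientation; "force": force on the tool from outside, world axes, zero at the start; "torque": the same for the moment, N m; "opening": finger opening in m.
Only numpy, scipy, OpenCV 4.12 (cv2) and the standard library are available. Lean on these libraries where they do the work, as an engineer would, in place of code of your own. Each camera call takes 0.05 s, during which the arm holds its last target.

## Working session

There is one attempt and no reset: what is moved stays moved. The work goes in short steps, each a Python script; the robot and the scene stay as the last script left them, time stands still between calls to the robot, and variables do not carry over. Pictures are saved under pics/ and viewed, and the job is handed in when it is done.

```bash
mkdir -p pics; ls; python3 - <<'E'
from cell import env,kin,camera,calibration,job
import cv2,numpy as np
for n in("top","side"):
    im,d=camera(n); cv2.imwrite(f"pics/{n}0.png",im); np.save(f"{n}0.npy",d)
    c=calibration(n);print(n,c)
    R=cv2.Rodrigues(np.array(c["rvec"]))[0];print(-R.T@np.array(c["tvec"]).ravel())
s=env.get_state();print(s)
E
```

```text
pics
top {'fx': 393.1023433903039, 'fy': 393.1023433903039, 'cx': 319.1041726235908, 'cy': 195.7158113581886, 'rvec': array([ 2.17066893, -2.13057293,  0.16527956]), 'tvec': array([-0.00865833,  0.53503114,  1.27719885])}
[0.34577161 0.011522   1.34085026]
side {'fx': 445.58497431967317, 'fy': 445.58497431967317, 'cx': 319.3895946958061, 'cy': 200.08242723624102, 'rvec': array([ 2.18600338, -0.45286255,  0.2158618 ]), 'tvec': array([-0.4733186 ,  0.17167568,  0.97761825])}
[ 0.1735074  -0.80609625  0.72756065]
{'time': 0.1, 'qpos': array([-1.24208401,  0.47773249,  0.02234734,  1.55632281, -0.01148941,
        1.10932507, -0.08312295]), 'joint_velocities': array([-0.0023492 , -0.00217168,  0.00018681, -0.0031225 , -0.00139382,
       -0.00029061,  0.00202652]), 'joint_torque': array([ 5.01188915e-03, -5.97762072e+01,  1.61409572e+00, -2.81958783e+01,
        1.28823347e-02,  4.92037099e-03,  3.69014208e-05]), 'tcp_pos': array([0.28539459, 0.61124834, 0.30302542]), 'orientation': array([-1.14459007e-04,  2.16674852e-01,  9.76243474e-01, -8.21776307e-04]), 'force': array([-0.05509531,  0.03785683,  1.03185399]), 'torque': array([-0.01787926,  0.05627178,  0.02013678]), 'opening': 0.08546551011970509}
```

View pics/top0.png

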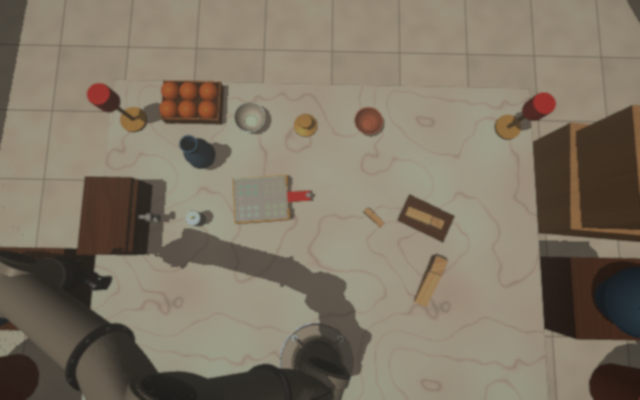

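View pics/side0.png

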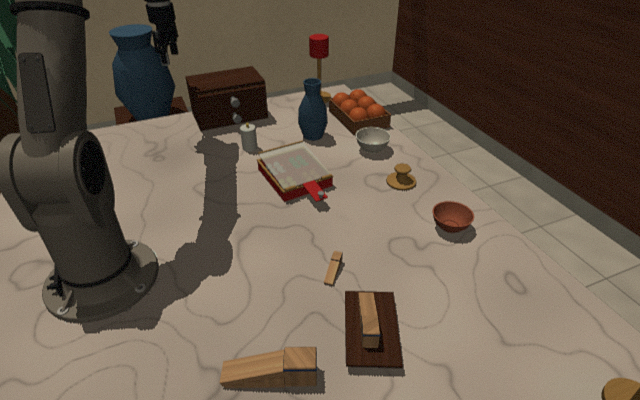

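Candidates for the wedge (top view): a small one at (373,217), one on the dark stand at (425,216), and a large one at (431,280). By the description I choose the one on the stand. I'll check it in a close crop, together with the tray.

```bash
python3 - <<'E'
import cv2,numpy as np
t=cv2.imread("pics/top0.png");s=cv2.imread("pics/side0.png")
a=cv2.resize(t[165:315,340:480],(400,428),interpolation=cv2.INTER_CUBIC)
b=cv2.resize(s[280:380,330:430],(400,400),interpolation=cv2.INTER_CUBIC)
o=np.zeros((428,800,3),np.uint8);o[:,:400]=a;o[:400,400:]=b
cv2.imwrite("pics/crop1.png",o)
a=cv2.resize(t[165:235,220:320],(400,280),interpolation=cv2.INTER_CUBIC)
b=cv2.resize(s[130:230,240:340],(400,400),interpolation=cv2.INTER_CUBIC)
o=np.zeros((428,800,3),np.uint8);o[:280,:400]=a;o[:400,400:]=b
cv2.imwrite("pics/crop2.png",o)
E
```

```text
(no output)
```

View pics/crop1.png

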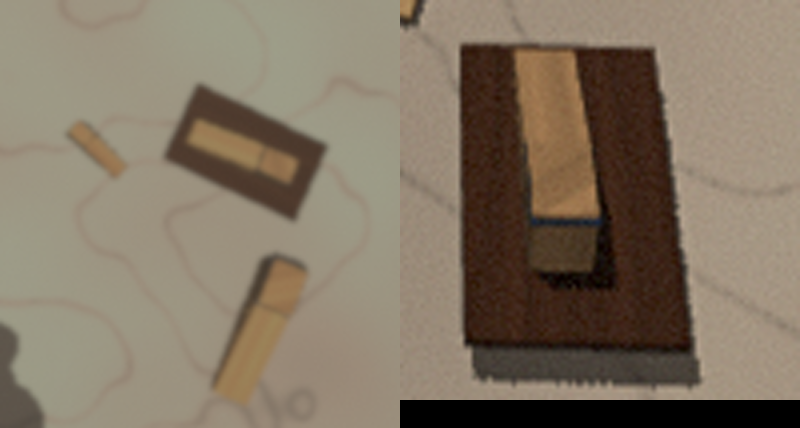

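View pics/crop2.png

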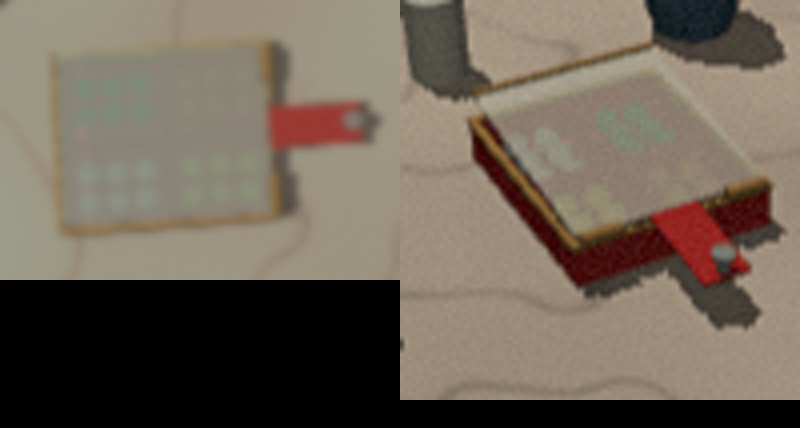

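The stand wedge has the blue band, and its grip block points to image right, thin end to the left. Tail points to image right with the foot's screw at about (308,195). Measuring both now.

```bash
cat > h.py <<'E'
import cv2,numpy as np
from cell import env,kin,camera,calibration,job
def cam(n):
    c=calibration(n);R=cv2.Rodrigues(np.array(c["rvec"]))[0];t=np.array(c["tvec"]).ravel()
    return c,R,-R.T@t
def ray(n,uv):
    c,R,o=cam(n);uv=np.atleast_2d(uv).astype(float)
    d=np.c_[(uv[:,0]-c["cx"])/c["fx"],(uv[:,1]-c["cy"])/c["fy"],np.ones(len(uv))]@R
    return o,d
def onz(n,uv,z):
    o,d=ray(n,uv);return o+d*((z-o[2])/d[:,2])[:,None]
def dep(n,uv,D):
    o,d=ray(n,uv);uv=np.atleast_2d(uv).astype(int);return o+d*D[uv[:,1],uv[:,0]][:,None]
def proj(n,P):
    c=calibration(n);K=np.array([[c["fx"],0,c["cx"]],[0,c["fy"],c["cy"]],[0,0,1.]])
    return cv2.projectPoints(np.atleast_2d(P).astype(float),np.array(c["rvec"]),np.array(c["tvec"]),K,None)[0][:,0]
E
python3 - <<'E'
from h import *
def comp(m,uv,n):
    k,l,s,_=cv2.connectedComponentsWithStats(m.astype(np.uint8),connectivity=4)
    i=l[uv[1],uv[0]];return l==i,s[i]
for n,seeds in (("top",dict(stand=(408,208),wedge=(420,214),small=(373,217),big=(428,287))),("side",dict(stand=(352,340),wedge=(370,315),small=(333,270),big=(255,370)))):
    im=cv2.imread(f"pics/{n}0.png");D=np.load(f"{n}0.npy");hsv=cv2.cvtColor(im,cv2.COLOR_BGR2HSV)
    for k,p in seeds.items():print(n,k,hsv[p[1],p[0]])
    print("marble",hsv[250,480])
    wood=(hsv[...,1]>85)&(hsv[...,0]<25)&(hsv[...,2]>95)
    for k in("wedge","small","big"):
        m,s=comp(wood,seeds[k],n);print(k,s)
        v,u=np.nonzero(m);P=dep(n,np.c_[u,v],D)
        r=cv2.minAreaRect((P[:,:2]*1000).astype(np.float32));print(r,P[:,2].min(),P[:,2].max())
    red=((hsv[...,0]<8)|(hsv[...,0]>172))&(hsv[...,1]>150)
    if n=="top":
        m,s=comp(red,(298,196),n);print("tail",s)
        v,u=np.nonzero(m);P=dep(n,np.c_[u,v],D)
        print(cv2.minAreaRect((P[:,:2]*1000).astype(np.float32)),np.percentile(P[:,2],[2,50,98]))
        dk=(hsv[...,2]<75)
        m,s=comp(dk,seeds["stand"],n);print("stand",s)
        v,u=np.nonzero(m);P=onz(n,np.c_[u,v],.025)
        print(cv2.minAreaRect((P[:,:2]*1000).astype(np.float32)), np.median(dep(n,np.c_[u,v],D)[:,2]))
E
```

```text
top stand [ 16 114 128]
top wedge [ 16 118 154]
top small [ 15 120 151]
top big [ 17 116 154]
marble [ 23  41 156]
wedge [405 206  40  24 428]
((437.1907653808594, -196.6610565185547), (94.62529754638672, 444.78857421875), 11.697481155395508) 0.021591779860668847 1.3408502590066738
small [365 208  19  19 135]
((470.05999755859375, -185.08164978027344), (74.80580139160156, 20.44582748413086), 48.89242935180664) 0.004436701961505252 0.03261185970747782
big [415 256  32  51 710]
((336.434814453125, -206.59793090820312), (403.4805603027344, 166.90504455566406), 65.0758285522461) -0.0024873966220453347 1.3408502590066738
tail [288 192  21   9 154]
((533.1927490234375, 72.0333251953125), (27.686954498291016, 66.63072204589844), 2.339085340499878) [0.03037727 0.03730862 0.04379587]
stand [     0      0    640    400 214572]
((569.4192504882812, -15.4090576171875), (1378.4027099609375, 2330.415771484375), 1.4394837617874146) -0.0020217362719715526
side stand [ 12 183  53]
side wedge [ 14 127 145]
side small [ 16 122 167]
side big [ 16 127 156]
marble [ 17  51 159]
wedge [358 291  22  43 676]
((347.40521240234375, -549.3118896484375), (618.85693359375, 41.60252380371094), 59.739532470703125) 0.02181317653008097 0.727560651094386
small [324 251  18  33 300]
((328.59075927734375, -459.433837890625), (758.7178344726562, 35.36083221435547), 63.229732513427734) -0.0034479353716678762 0.727560651094386
big [ 219  347   97   37 2061]
((258.8908386230469, -555.3128662109375), (502.59185791015625, 167.72576904296875), 89.65296173095703) -0.0031339867434260205 0.727560651094386
```

```bash
python3 - <<'E'
from h import *
def comp(m,uv):
    k,l,s,_=cv2.connectedComponentsWithStats(m.astype(np.uint8),connectivity=4)
    return l==l[uv[1],uv[0]]
def big(n):
    im=cv2.imread(f"pics/{n}0.png");return im,cv2.cvtColor(im,cv2.COLOR_BGR2HSV),np.load(f"{n}0.npy")
im,hsv,D=big("top")
wood=(hsv[...,1]>85)&(hsv[...,0]<25)&(hsv[...,2]>95)
for k,p,hs in(("wedge",(420,214),(.067,.037)),("small",(373,217),(.03,.01)),("big",(428,287),(.06,.015))):
    m=comp(wood,p)
    v,u=np.nonzero(m&(D>0));P=dep("top",np.c_[u,v],D)
    b=cv2.boxPoints(cv2.minAreaRect(np.c_[u,v].astype(np.float32)));print(k,b.round(1).tolist())
    r=cv2.minAreaRect((P[:,:2]*1000).astype(np.float32));print("depth rect",r,np.percentile(P[:,2],[1,50,99]).round(4))
    q=P[:,:2]-P[:,:2].mean(0);w=np.linalg.svd(q,full_matrices=False)[2][0]; w=w*np.sign(w[1]); s=q@w
    print(" axis",w,np.degrees(np.arctan2(w[1],w[0])),"len",np.ptp(s),"z along",[(round(float(x),3),round(float(np.median(P[(s>x)&(s<x+.012),2])),3)) for x in np.arange(s.min(),s.max(),.012)], "mid",P[:,:2].mean(0)+w*(s.min()+s.max())/2)
red=((hsv[...,0]<8)|(hsv[...,0]>172))&(hsv[...,1]>110)
m=comp(red,(298,196));v,u=np.nonzero(m&(D>0))
for lo in range(286,316,2):
    k=(u>=lo)&(u<lo+2)
    if k.sum()>3:
        P=onz("top",np.c_[u[k],v[k]],.038);z=np.median(dep("top",np.c_[u[k],v[k]],D)[:,2]);print("tail col",lo,P.mean(0).round(4),np.ptp(P[:,0]).round(4),z.round(4))
# tray: gold+cover region outline via depth > 0.02
Z=np.zeros(D.shape);vv,uu=np.mgrid[0:400,0:640];P=dep("top",np.c_[uu.ravel(),vv.ravel()],D).reshape(400,640,3)
m=(P[...,2]>.018)&(P[...,2]<.08)&(uu>222)&(uu<320)&(vv>168)&(vv<232)
k,l,s,c=cv2.connectedComponentsWithStats(m.astype(np.uint8));i=1+s[1:,4].argmax();m=l==i;print("tray",s[i])
mt=m&(uu<289)
Q=P[mt][:,:2]*1000;r=cv2.minAreaRect(Q.astype(np.float32));print(r)
E
```

```text
wedge [[403.79998779296875, 215.10000610351562], [407.79998779296875, 204.89999389648438], [445.20001220703125, 219.89999389648438], [441.20001220703125, 230.10000610351562]]
depth rect ((468.9785461425781, -354.039306640625), (134.468017578125, 39.81776428222656), 68.00347900390625) [0.0232 0.0516 0.0711]
 axis [0.40099954 0.91607826] 66.35932066417146 len 0.1339299783737257 z along [(-0.073, 0.025), (-0.061, 0.066), (-0.049, 0.067), (-0.037, 0.067), (-0.025, 0.062), (-0.013, 0.055), (-0.001, 0.053), (0.011, 0.049), (0.023, 0.045), (0.035, 0.041), (0.047, 0.037), (0.059, 0.027)] mid [ 0.46534174 -0.35242308]
small [[364.0, 211.0], [368.0, 207.0], [383.5, 222.5], [379.5, 226.5]]
depth rect ((470.05999755859375, -185.08164978027344), (74.80580139160156, 20.44582748413086), 48.89242935180664) [0.0061 0.0196 0.0322]
 axis [0.64904222 0.76075239] 49.530572095211014 len 0.07492040285260035 z along [(-0.037, 0.011), (-0.025, 0.015), (-0.013, 0.017), (-0.001, 0.021), (0.011, 0.029), (0.023, 0.028), (0.035, 0.029)] mid [ 0.46938302 -0.18451037]
big [[412.20001220703125, 300.6000061035156], [
[... 626 characters left out ...]
88 0.038 ] 0.0135 0.04
tail col 288 [0.5314 0.1036 0.038 ] 0.0372 0.0405
tail col 290 [0.5324 0.097  0.038 ] 0.0339 0.0396
tail col 292 [0.5308 0.0903 0.038 ] 0.0305 0.0377
tail col 294 [0.5327 0.0836 0.038 ] 0.0339 0.0388
tail col 296 [0.5345 0.077  0.038 ] 0.0305 0.0381
tail col 298 [0.5346 0.0703 0.038 ] 0.0305 0.0363
tail col 300 [0.5347 0.0636 0.038 ] 0.0305 0.0366
tail col 302 [0.5349 0.0569 0.038 ] 0.0305 0.0351
tail col 304 [0.535  0.0502 0.038 ] 0.0305 0.0337
tail col 306 [0.5329 0.0435 0.038 ] 0.0305 0.0345
tail col 308 [0.5332 0.0373 0.038 ] 0.0305 0.0339
tray [ 233  175   78   49 2729]
((522.9844970703125, 193.638916015625), (154.6836395263672, 183.768798828125), 4.9038405418396)
```

```bash
python3 - <<'E'
from h import *
im=cv2.imread("pics/top0.png");D=np.load("top0.npy")
A=onz("top",[443.2+.5,225],.067)[0];B=onz("top",[405.8-.5,210],.037)[0]
print("back",A,"thin",B,"len",np.linalg.norm((A-B)[:2]))
# subpixel: block-top pixels by depth
vv,uu=np.mgrid[0:400,0:640]
k=(uu>395)&(uu<455)&(vv>195)&(vv<240)&(D>0)
P=dep("top",np.c_[uu[k],vv[k]],D);t=P[:,2]>.063;print("block top",t.sum(),cv2.minAreaRect((P[t,:2]*1000).astype(np.float32)),P[t].mean(0))
g=P[P[:,2]>.033];print("all wedge",cv2.minAreaRect((g[:,:2]*1000).astype(np.float32)))
# stand: dark thresholds
hsv=cv2.cvtColor(im,cv2.COLOR_BGR2HSV)
st=((hsv[...,2]<115)&k)|((P:=None) is not None)
v,u=np.nonzero(st);Q=onz("top",np.c_[u,v],.025);print("stand",st.sum(),cv2.minAreaRect((Q[:,:2]*1000).astype(np.float32)))
# tray edges from gold/bright rim: Hough-free, use gradient of depth map? print gold mask
gold=(hsv[...,1]>80)&(hsv[...,0]>8)&(hsv[...,0]<28)&(uu>225)&(uu<295)&(vv>170)&(vv<228)
v,u=np.nonzero(gold);Q=onz("top",np.c_[u,v],.034);print("gold",gold.sum(),cv2.minAreaRect((Q[:,:2]*1000).astype(np.float32)))
# screw head
s=cv2.imread("pics/side0.png")
o=np.zeros((600,800,3),np.uint8)
o[:400,:400]=cv2.resize(im[175:215,285:325],(400,400),interpolation=0);o[:400,400:]=cv2.resize(s[170:210,295:335],(400,400),interpolation=0);cv2.imwrite("pics/crop3.png",o)
E
```

```text
back [ 0.44267455 -0.40511104  0.067     ] thin [ 0.49270599 -0.28757751  0.037     ] len 0.1277390900691928
block top 112 ((452.8491516113281, -381.36212158203125), (46.01753616333008, 29.94828987121582), 66.51396942138672) [ 0.45197711 -0.38265858  0.06721811]
all wedge ((483.9836730957031, -355.9660949707031), (119.53538513183594, 69.1280517578125), 63.682376861572266)
stand 1096 ((469.2827453613281, -358.154541015625), (168.5751190185547, 99.3950424194336), 64.85740661621094)
gold 215 ((520.9766845703125, 194.22216796875), (151.86097717285156, 188.01443481445312), 5.487894058227539)
```

View pics/crop3.png

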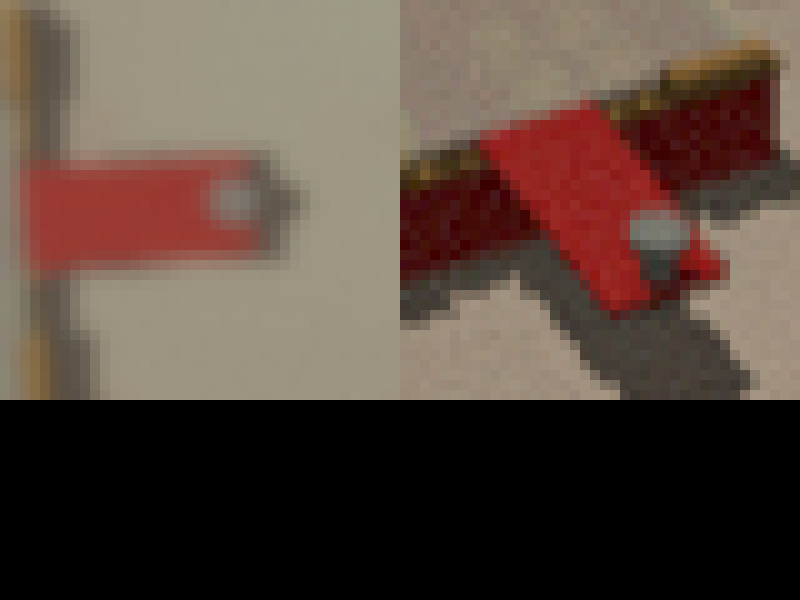

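```bash
python3 - <<'E'
from h import *
o1,d1=ray("top",[307.8,194.3]);o2,d2=ray("side",[320.3,192.7])
A=np.c_[d1[0],-d2[0]];s=np.linalg.lstsq(A,o2-o1,rcond=None)[0];print("screw",o1+d1[0]*s[0],o2+d2[0]*s[1])
for n,ps in(("top",[(3,16.5),(25,15.5),(3,27),(25,25.8)]),):
    for i in(0,2):
        a=onz(n,np.array(ps[i])+[284.5,174.5],.040)[0];b=onz(n,np.array(ps[i+1])+[284.5,174.5],.034)[0];v=a-b;print(a,b,"yaw",np.degrees(np.arctan2(v[1],v[0])))
for a,b in(((20.0,10.3),(30.5,24.5)),((8.0,14.3),(21,31.3))):
    a=onz("side",np.array(a)+[294.5,169.5],.040)[0];b=onz("side",np.array(b)+[294.5,169.5],.034)[0];v=a-b;print("side",a,b,"yaw",np.degrees(np.arctan2(v[1],v[0])))
# predicted screw from tray fits
for c,y in(((.523,.1936),4.9),((.521,.1942),5.49),((.522,.194),4)):
    y=np.radians(90+y);print(np.array(c)-.158*np.array([np.cos(y),np.sin(y)]))
E
```

```text
screw [0.53776443 0.03904723 0.04805137] [0.53511171 0.03987873 0.04767512]
[0.54880383 0.10738057 0.04      ] [0.55459109 0.03394932 0.034     ] yaw 94.50627585765115
[0.51338011 0.10633759 0.04      ] [0.5196274  0.03320098 0.034     ] yaw 94.8823224466824
side [0.54806822 0.10954217 0.04      ] [0.55135079 0.04673076 0.034     ] yaw 92.9915990515128
side [0.51152777 0.10519764 0.04      ] [0.51734456 0.02983529 0.034     ] yaw 94.413588191191
[0.53649587 0.03617744]
[0.53611618 0.03692476]
[0.53302152 0.03638488]
```

```bash
cat >> h.py <<'E'
def q(yawdeg):
    a=np.radians(yawdeg)/2;return np.array([0,np.cos(a),np.sin(a),0])
YT=94.7;U=np.array([np.cos(np.radians(YT)),np.sin(np.radians(YT))]);FOOT=np.array([.5365,.0375])
G=np.array([.4517,-.384]);YW=66.
def st(m=""):
    s=env.get_state();print(m,"t",round(s["time"],2),"tcp",s["tcp_pos"].round(4),"F",s["force"].round(2),"op",round(s["opening"],4));return s
E
python3 - <<'E'
from h import *
for d in(0,180,-180):
    for y,p in((YW,[*G,.104]),(YT,[*(FOOT-.12*U),.085]),(YT,[*(FOOT-.16*U),.085])):
        print(d,y,kin.inverse_kinematics(np.array(p),q(y+d)))
E
```

```text
0 66.0 [-0.10215839  0.92099796  1.05045468  1.94278349 -1.02478705  0.94136106
  1.06109459]
0 94.7 [-0.25863936  0.61835742  0.38325015  2.01958011 -0.40844359  0.57730936
  0.48870478]
0 94.7 [-0.18988001  0.63132934  0.38986678  1.99487842 -0.41358835  0.59216128
  0.56167282]
180 66.0 [-0.17880446  1.10392719  1.25698938  1.94657473 -1.21304839  1.13559186
 -1.94780913]
180 94.7 [-0.76958015  1.11691034  1.25583342  2.04844533 -1.27393672  1.10536032
 -1.924854  ]
180 94.7 [-0.69066719  1.12583508  1.25566861  2.02347878 -1.27160161  1.11537756
 -1.8684309 ]
-180 66.0 [-0.17880446  1.10392719  1.25698938  1.94657473 -1.21304839  1.13559186
 -1.94780913]
-180 94.7 [-0.76958015  1.11691034  1.25583342  2.04844533 -1.27393672  1.10536032
 -1.924854  ]
-180 94.7 [-0.69066719  1.12583508  1.25566861  2.02347878 -1.27160161  1.11537756
 -1.8684309 ]
```

```bash
python3 - <<'E'
from h import *
st()
env.reach(np.array([*G,.28]),q(YW));st("above")
env.movel(np.array([*G,.125]),velocity=.15)
st("pre")
hit=env.movel(np.array([*G,.104]),velocity=.05,stop_force=8);st(f"down {hit}")
for n in("top","side"):
    im,d=camera(n);cv2.imwrite(f"pics/{n}1.png",im)
a=cv2.resize(cv2.imread("pics/top1.png")[150:310,340:500],(400,400),interpolation=2);b=cv2.resize(cv2.imread("pics/side1.png")[240:400,300:460],(400,400),interpolation=2)
cv2.imwrite("pics/crop4.png",np.hstack([a,b]))
E
```

```text
t 0.1 tcp [0.2854 0.6112 0.303 ] F [-0.06  0.04  1.03] op 0.0855
above t 3.62 tcp [ 0.4524 -0.3834  0.2799] F [-1.02 -0.37  0.44] op 0.0856
pre t 4.8 tcp [ 0.452  -0.3845  0.1259] F [-0.09  0.01  0.22] op 0.0854
down False t 5.37 tcp [ 0.4515 -0.3841  0.1038] F [-0.2  -0.94 -0.3 ] op 0.0852
```

View pics/crop4.png

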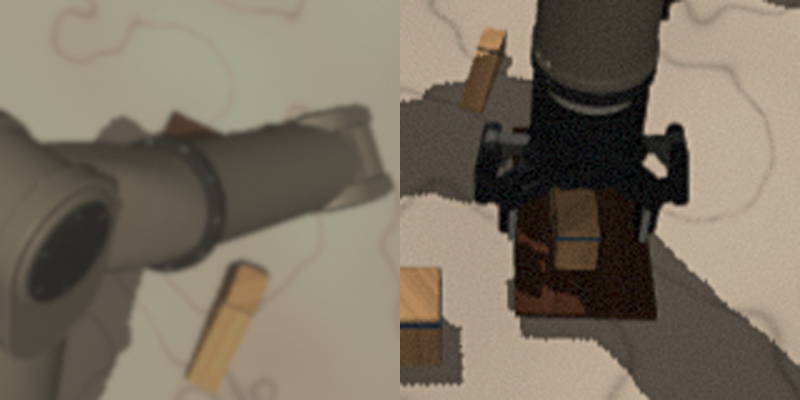

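The side crop shows the block midway between the open fingers, with the wedge at crop x ≈ 576 and the finger midpoint at ≈ 577. Gripping and lifting.

```bash
python3 - <<'E'
from h import *
env.grip(.02,f_grip=40);st("grip")
env.movel(np.array([*G,.20]),velocity=.12);st("lift")
p=FOOT-.122*U
env.reach(np.array([*p,.20]),q(YT));st("over")
env.movel(np.array([*p,.10]),velocity=.12);st("low")
for n in("top","side"):
    im,d=camera(n);cv2.imwrite(f"pics/{n}2.png",im);np.save(f"{n}2.npy",d)
a=cv2.resize(cv2.imread("pics/top2.png")[140:270,250:380],(400,400),interpolation=2);b=cv2.resize(cv2.imread("pics/side2.png")[130:290,250:410],(400,400),interpolation=2)
cv2.imwrite("pics/crop5.png",np.hstack([a,b]))
E
```

```text
grip t 6.02 tcp [ 0.4518 -0.3841  0.1042] F [0.3  0.38 1.2 ] op 0.0296
lift t 6.97 tcp [ 0.4515 -0.3835  0.1993] F [ 0.05 -0.3  -1.01] op 0.0297
over t 8.17 tcp [ 0.5461 -0.0859  0.2002] F [-0.28  0.01 -0.5 ] op 0.0296
low t 9.15 tcp [ 0.5469 -0.0844  0.1006] F [-0.22  1.06 -0.79] op 0.0296
```

View pics/crop5.png

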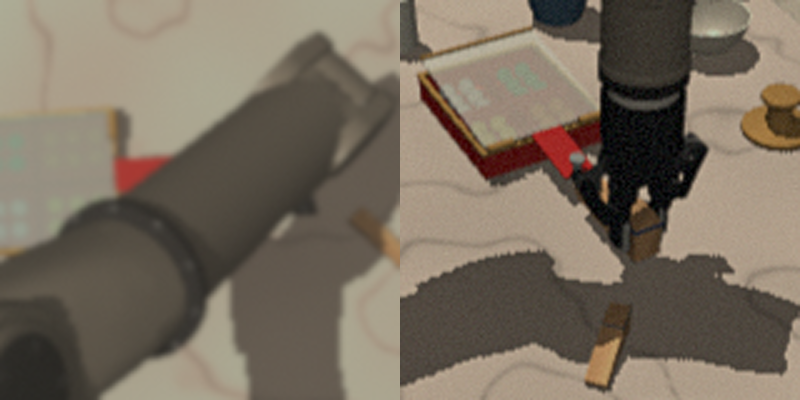

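```bash
python3 - <<'E'
from h import *
s=cv2.imread("pics/side2.png");cv2.imwrite("pics/crop6.png",cv2.resize(s[190:250,310:390],(800,600),interpolation=2))
print(proj("side",[[*(np.array([.5469,-.0844])+dx*U+dy*np.array([-U[1],U[0]])),z] for dx,dy,z in((-.02,.015,.0635),(-.02,-.015,.0635),(-.02,.015,.0215),(-.02,-.015,.0215))])-[310,190])
E
```

```text
[[34.65011235 31.67196938]
 [45.75226149 27.72446248]
 [34.14104221 45.26619165]
 [44.982228   41.27188322]]
```

View pics/crop6.png

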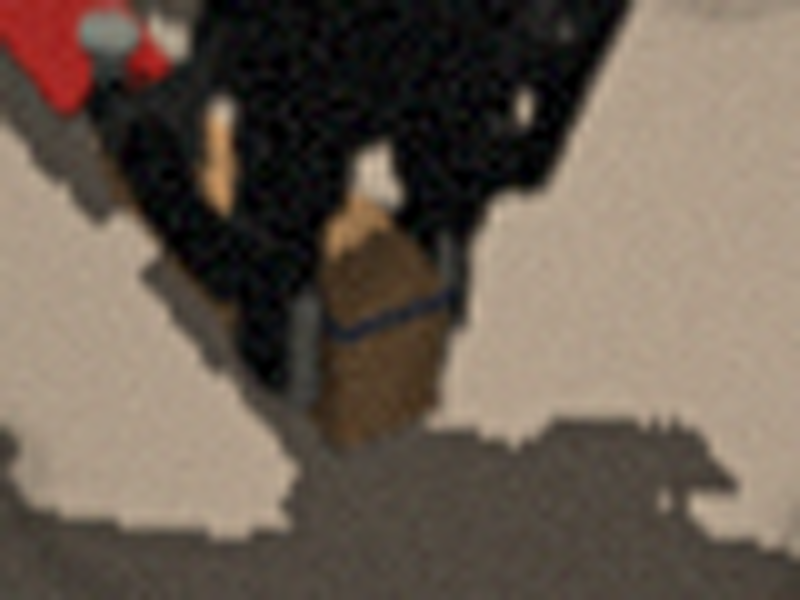

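The block's back face sits within about 1–2 px (≈3 mm) of where it should be in the grasp. The wedge lines up with the tail, so I'll set it on the marble and slide it to first contact.

```bash
python3 - <<'E'
from h import *
p=FOOT-.122*U
hit=env.movel(np.array([*p,.074]),velocity=.02,stop_force=3);s=st(f"down {hit}")
z=s["tcp_pos"][2]
env.movel(np.array([*s["tcp_pos"][:2],z+.0003]),velocity=.01);s=st("ease");f0=s["force"]
p1=s["tcp_pos"][:2]
hit=env.movel(np.array([*(FOOT-.036*U),z+.0003]),velocity=.012,stop_force=3.5);s=st(f"slide {hit}")
print("dist of thin end past foot",100+1000*((s["tcp_pos"][:2]-FOOT)@U),"dF along",(s["force"]-f0)[:2]@U)
im,d=camera("side");cv2.imwrite("pics/side3.png",im);cv2.imwrite("pics/crop7.png",cv2.resize(im[150:250,270:390],(720,600),interpolation=2))
E
```

```text
down True t 10.22 tcp [ 0.5465 -0.0841  0.0791] F [-0.29  1.04  5.79] op 0.0295
ease t 10.47 tcp [ 0.5464 -0.0841  0.0793] F [-0.95  0.8  -0.56] op 0.0297
slide True t 16.15 tcp [ 0.5399 -0.0049  0.0792] F [ 0.09 -0.28  3.06] op 0.0297
dist of thin end past foot 57.43119059476866 dF along -1.1642365996358923
```

View pics/crop7.png

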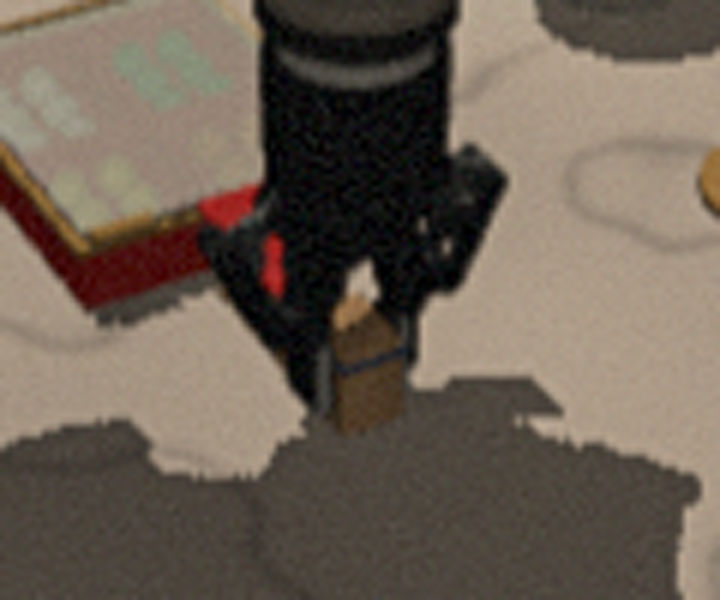

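Thin end is about 57 mm past the foot with only light force, so the foot is riding the ramp. I'll release, back off, close the fingers, and push from behind under force watch, so the wedge stays flat and I never touch the cover.

```bash
python3 - <<'E'
from h import *
s=st();c=s["tcp_pos"][:2];z=s["tcp_pos"][2]
env.grip(.05,f_grip=20);st("open")
env.movel(np.array([*(c-.050*U),z+.002]),velocity=.06)
env.grip(0.0,f_grip=20);s=st("closed")
for n in("top","side"):
    im,d=camera(n);cv2.imwrite(f"pics/{n}4.png",im);np.save(f"{n}4.npy",d)
a=cv2.resize(cv2.imread("pics/top4.png")[160:260,260:360],(400,400),interpolation=2);b=cv2.resize(cv2.imread("pics/side4.png")[150:250,280:380],(400,400),interpolation=2)
cv2.imwrite("pics/crop8.png",np.hstack([a,b]))
E
```

```text
t 16.2 tcp [ 0.5399 -0.0049  0.0792] F [-0.34  0.86  3.97] op 0.0294
open t 16.53 tcp [ 0.539  -0.0055  0.0785] F [-0.17 -0.08  0.17] op 0.0499
closed t 18.04 tcp [ 0.544  -0.0547  0.0812] F [-0.05  0.43 -0.02] op 0.0002
```

View pics/crop8.png

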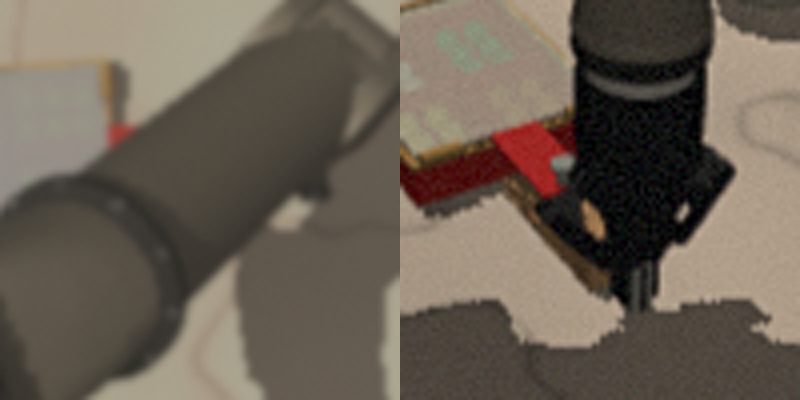

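```bash
python3 - <<'E'
from h import *
c=np.array([.5395,-.0052]);z=.0815
env.movel(np.array([*(c-.037*U),z]),velocity=.03,stop_force=4);s=st("near");f0=s["force"]
hit=env.movel(np.array([*(c-.004*U),z]),velocity=.003,stop_force=13);s=st(f"push {hit}")
print("adv",1000*((s["tcp_pos"][:2]-c)@U),"F along",(s["force"])[:2]@U)
im,d=camera("side");cv2.imwrite("pics/side5.png",im);cv2.imwrite("pics/crop9.png",cv2.resize(im[130:230,250:370],(720,600),interpolation=2))
E
```

```text
near t 18.72 tcp [ 0.5425 -0.0419  0.0815] F [ 1.2   0.76 -0.65] op 0.0001
push True t 24.93 tcp [ 0.5406 -0.0261  0.0814] F [ 0.44 -0.51  1.03] op -0.0003
adv -20.88437215031423 F along -0.5443044702722983
```

View pics/crop9.png

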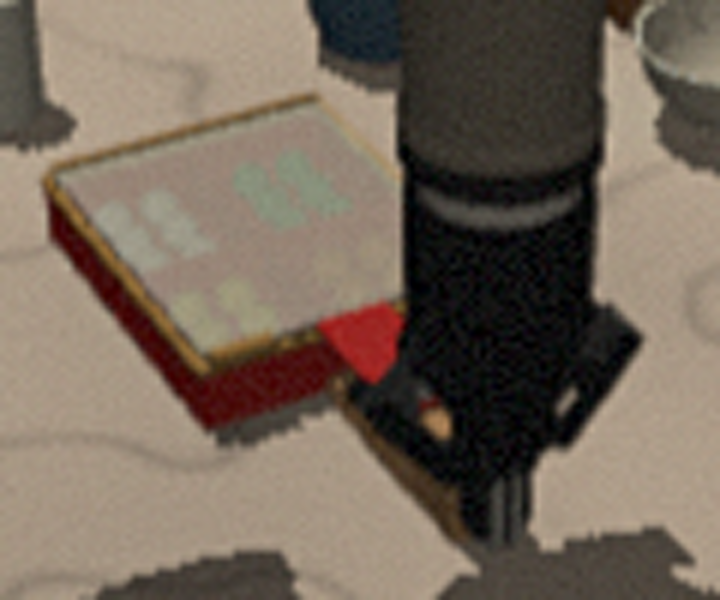

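The movel stopped on a 13 N change but the reading afterwards is about 0. I'll check this with small, logged steps.

```bash
python3 - <<'E'
from h import *
c=np.array([.5395,-.0052]);z=.0815
env.dwell(.2);s=st("rest");a=(s["tcp_pos"][:2]-c)@U
for i in range(16):
    a+=.0005
    hit=env.movel(np.array([*(c+a*U),z]),velocity=.004,stop_force=9)
    F=[]
    for k in range(4): env.dwell(.02);F.append(env.get_state()["force"])
    F=np.mean(F,0);s=env.get_state()
    f=-(F[:2]@U);print(i,hit,"cmd",round(a*1000,2),"act",round(1000*((s["tcp_pos"][:2]-c)@U),2),"push",round(f,2),"lat",round(F[:2]@[-U[1],U[0]],2),"z",round(F[2],2),round(s["time"],1))
    if f>8 or hit: break
E
```

```text
rest t 25.18 tcp [ 0.5403 -0.0263  0.0811] F [ 0.2  -0.37  0.45] op -0.0001
0 False cmd -20.55 act -20.82 push 1.83 lat 0.95 z -0.37 25.7
1 False cmd -20.05 act -20.73 push 5.4 lat 1.18 z -2.28 26.1
2 False cmd -19.55 act -20.66 push 6.37 lat 0.88 z -2.98 26.4
3 False cmd -19.05 act -20.62 push 7.67 lat 0.84 z -3.95 26.8
4 False cmd -18.55 act -20.55 push 8.9 lat 1.08 z -3.75 27.1
```

```bash
cat > push.py <<'E'
from h import *
c=np.array([.5395,-.0052]);z=.0815
def F_():
    F=[]
    for k in range(4): env.dwell(.02);F.append(env.get_state()["force"])
    F=np.mean(F,0);return -(F[:2]@U),F
def run(a,step,n,lim):
    for i in range(n):
        a+=step
        env.movel(np.array([*(c+a*U),z]),velocity=.004)
        f,F=F_();s=env.get_state()
        print("cmd",round(a*1000,2),"act",round(1000*((s["tcp_pos"][:2]-c)@U),2),"push",round(f,2),"z",round(F[2],2),round(s["time"],1))
        if step>0 and f>lim or step<0 and f<lim: break
    return a
E
python3 - <<'E'
from push import *
print(F_()[0]); run(-.01855,.0005,8,13.3)
E
```

```text
8.811859356413331
cmd -18.05 act -20.48 push 9.79 z -4.19 27.5
cmd -17.55 act -20.41 push 10.39 z -4.48 27.8
cmd -17.05 act -20.31 push 11.26 z -4.49 28.2
cmd -16.55 act -20.21 push 13.29 z -4.8 28.5
cmd -16.05 act -20.17 push 14.12 z -4.85 28.9
```

Push now holds at 14 N with almost no advance, so the wedge is jammed, unless its thin end is against the tray wall. I'll ease off slowly, then clear the view and measure where the wedge sits.

```bash
python3 - <<'E'
from push import *
a=run(-.01605,-.0008,12,.4)
env.movel(np.array([*(c+(a-.004)*U),z]),velocity=.01)
env.movel(np.array([*(c-.08*U),z+.01]),velocity=.1)
env.movel(np.array([.545,-.22,.22]),velocity=.25);st()
for n in("top","side"):
    im,d=camera(n);cv2.imwrite(f"pics/{n}6.png",im);np.save(f"{n}6.npy",d)
a=cv2.resize(cv2.imread("pics/top6.png")[165:225,275:335],(400,400),interpolation=2);b=cv2.resize(cv2.imread("pics/side6.png")[160:240,280:360],(400,400),interpolation=2)
cv2.imwrite("pics/crop10.png",np.hstack([a,b]))
E
```

```text
cmd -16.85 act -20.26 push 12.6 z -4.48 29.3
cmd -17.65 act -20.33 push 10.33 z -4.38 29.7
cmd -18.45 act -20.46 push 9.04 z -4.22 30.1
cmd -19.25 act -20.53 push 6.46 z -3.79 30.5
cmd -20.05 act -20.63 push 5.49 z -2.48 30.9
cmd -20.85 act -20.7 push 3.12 z -1.24 31.4
cmd -21.65 act -21.12 push -0.01 z 0.13 31.8
 t 33.92 tcp [ 0.5448 -0.2182  0.2188] F [-1.13  0.78 -1.12] op 0.0
```

View pics/crop10.png

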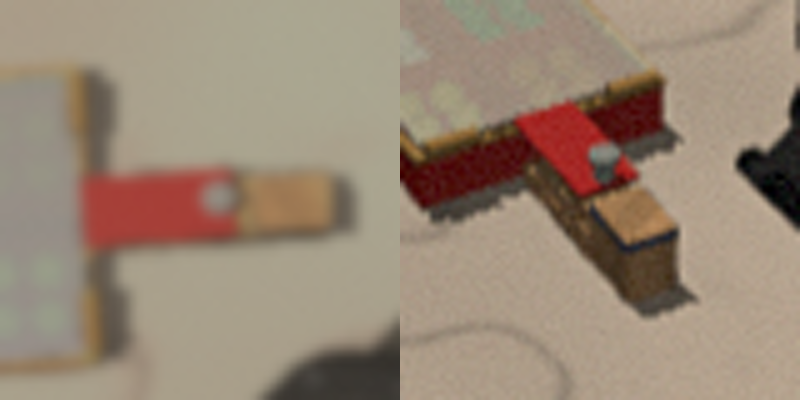

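```bash
python3 - <<'E'
from h import *
im=cv2.imread("pics/top6.png");hsv=cv2.cvtColor(im,cv2.COLOR_BGR2HSV);D=np.load("top6.npy")
vv,uu=np.mgrid[0:400,0:640]
P=dep("top",np.c_[uu.ravel(),vv.ravel()],D).reshape(400,640,3)
k=(uu>305)&(uu<332)&(vv>185)&(vv<208)&(hsv[...,1]>85)&(hsv[...,0]>8)&(hsv[...,0]<25)&(hsv[...,2]>95)
u=uu[k];v=vv[k];Q=onz("top",np.c_[u,v],.042)[:,:2]
al=(Q-FOOT)@U;lat=(Q-FOOT)@np.array([-U[1],U[0]])
print("block along",np.percentile(al,[1,99])*1000,"lat",np.percentile(lat,[2,50,98])*1000,"z",np.median(P[k][:,2]))
e=onz("top",[324.3,194.8],.042)[0];print("back edge along",((e[:2]-FOOT)@U)*1000)
# side: block back-top edge ends, crop scale .2
for p in((627,243),(678,230),(637,307),(687,295)):
    zz=.042 if p[1]<270 else 0
    e=onz("side",[280+(p[0]-400)*.2-.5,160+p[1]*.2-.5],zz)[0];print("side",e,((e[:2]-FOOT)@U)*1000)
# wall foot in side view: expected hinge spot and wall base edges
n=np.array([-U[1],U[0]])
for dx in(.068,):
    print(((proj("side",[[*(FOOT+dx*U+l*n),0] for l in(-.075,-.015,0.015,.075)])-[279.5,159.5])/.2+[400,0]).round(0))
s=cv2.imread("pics/side6.png");cv2.imwrite("pics/crop11.png",cv2.resize(s[175:225,290:350],(720,600),interpolation=2))
t0=cv2.imread("pics/side0.png")
E
```

```text
block along [-52.73641698  -5.14147733] lat [-12.21794015   2.61419524  16.95300033] z 0.04106246227854915
back edge along -53.402896718833134
side [ 0.52316079 -0.01648424  0.042     ] -52.70971359944483
side [ 0.55064565 -0.01715276  0.042     ] -55.62805636487422
side [ 0.5281797  -0.01783337  0.        ] -54.46555367116366
side [ 0.55538822 -0.01938453  0.        ] -58.240919158931874
[[670. 135.]
 [574. 165.]
 [525. 181.]
 [425. 213.]]
```

View pics/crop11.png

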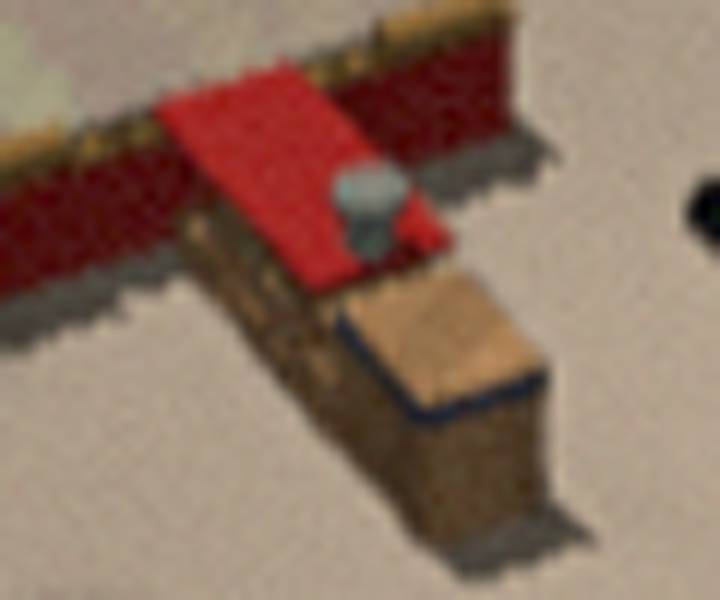

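Back edge at about −54 mm puts the thin end around 66 mm past the foot, against the wall at 68 mm, which is too close to call. I'll measure the wall base in the same side view, so calibration errors cancel.

```bash
python3 - <<'E'
from h import *
n=np.array([-U[1],U[0]])
for f in("side0","side6"):
    im=cv2.imread(f"pics/{f}.png");big=cv2.resize(im,None,fx=4,fy=4,interpolation=cv2.INTER_CUBIC);hsv=cv2.cvtColor(big,cv2.COLOR_BGR2HSV)
    red=((hsv[...,0]<9)|(hsv[...,0]>170))&(hsv[...,1]>150)
    pts=[]
    for x in list(range(290*4,303*4))+list(range(324*4,330*4)):
        y=np.nonzero(red[165*4:215*4,x])[0]
        if len(y):pts.append(((x-1.5)/4,(y.max()+165*4-1.5+.5)/4))
    pts=np.array(pts)
    P=onz("side",pts,0)[:,:2]
    al=(P-FOOT)@U*1000;la=(P-FOOT)@n*1000
    for i in range(0,len(P),6):print(f,pts[i].round(1),"al",al[i].round(1),"lat",la[i].round(1))
E
python3 - <<'E'
import cv2
s=cv2.imread("pics/side6.png");cv2.imwrite("pics/crop12.png",cv2.resize(s[185:225,295:345],(800,600)[:2] if 0 else (750,600),interpolation=0))
E
```

```text
side0 [289.6 199.5] al 71.6 lat 58.2
side0 [291.1 198.8] al 72.7 lat 53.3
side0 [292.6 198.2] al 72.8 lat 48.7
side0 [294.1 197.5] al 73.9 lat 43.7
side0 [295.6 197.2] al 73.0 lat 39.7
side0 [297.1 196.8] al 73.1 lat 35.1
side0 [298.6 196.2] al 73.2 lat 30.5
side0 [300.1 195.8] al 73.3 lat 26.0
side0 [301.6 195.2] al 73.4 lat 21.4
side0 [324.1 197.8] al 34.3 lat -27.2
side0 [325.6 197.5] al 33.4 lat -31.3
side0 [327.1 187.2] al 73.1 lat -57.7
side0 [328.6 186.5] al 74.2 lat -63.2
side6 [289.6 199.2] al 72.6 lat 57.8
side6 [291.1 198.8] al 72.7 lat 53.3
side6 [292.6 198.2] al 72.8 lat 48.7
side6 [294.1 197.5] al 73.9 lat 43.7
side6 [295.6 197.5] al 72.0 lat 40.2
side6 [297.1 196.5] al 74.1 lat 34.6
side6 [298.6 196.2] al 73.2 lat 30.5
side6 [300.1 195.5] al 74.3 lat 25.5
side6 [301.6 195.2] al 73.4 lat 21.4
side6 [324.1 196.5] al 39.3 lat -29.9
side6 [325.6 195.5] al 41.3 lat -35.7
side6 [327.1 187. ] al 74.1 lat -58.3
side6 [328.6 186.2] al 75.3 lat -63.7
```

View pics/crop12.png

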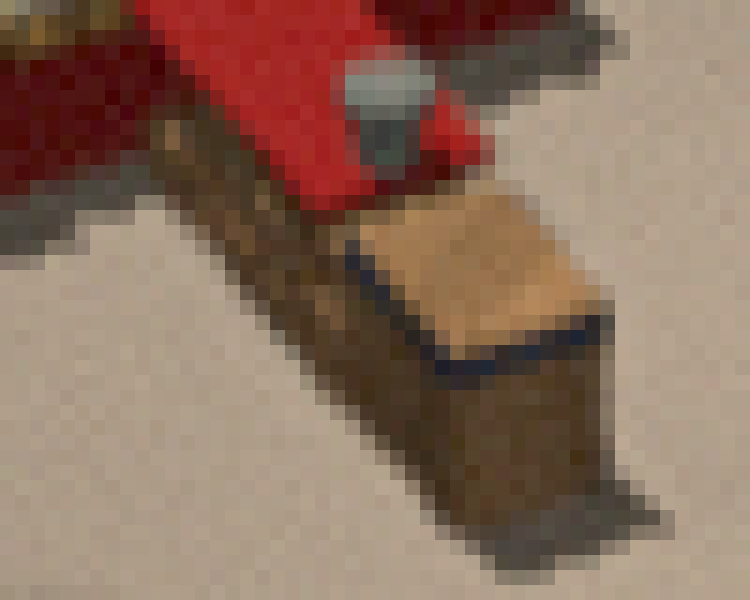

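```bash
python3 - <<'E'
from h import *
n=np.array([-U[1],U[0]])
for p,z in(((455,530),0),((600,480),0),((445,372),.041),((600,322),.041),((160,120),.012)):
    e=onz("side",[295+p[0]/15-.5,185+p[1]/15-.5],z)[0][:2]-FOOT;print(p,"al",(e@U*1000).round(1),"lat",(e@n*1000).round(1))
E
```

```text
(455, 530) al -48.3 lat 15.4
(600, 480) al -48.4 lat -12.7
(445, 372) al -54.9 lat 21.0
(600, 322) al -55.5 lat -8.0
(160, 120) al 65.4 lat 14.2
```

```bash
python3 - <<'E'
from h import *
n=np.array([-U[1],U[0]])
for f in("top0","top6"):
    D=np.load(f+".npy");im=cv2.imread(f"pics/{f}.png");hsv=cv2.cvtColor(im,cv2.COLOR_BGR2HSV)
    m=((hsv[...,0]<8)|(hsv[...,0]>172))&(hsv[...,1]>110)&(D>0);v,u=np.nonzero(m);k=(u>286)&(u<316)&(v>185)&(v<206);u=u[k];v=v[k]
    P=dep("top",np.c_[u,v],D);a=(P[:,:2]-FOOT)@U
    sl,ic=np.polyfit(a,P[:,2],1);print(f,"tail slope rad",sl.round(3),"z at foot",ic.round(4))
a=cv2.imread("pics/top0.png");b=cv2.imread("pics/top6.png")
d=(cv2.absdiff(a,b).max(2)>45).astype(np.uint8);k,l,s,c=cv2.connectedComponentsWithStats(d)
print([(r.tolist()) for r in s[1:] if r[4]>25])
b[:]=b;cv2.imwrite("pics/t6.png",b)
E
```

```text
top0 tail slope rad 0.079 z at foot 0.0342
top6 tail slope rad -0.006 z at foot 0.04
[[273, 139, 173, 190, 9919], [314, 193, 14, 8, 70], [405, 207, 39, 21, 335], [152, 228, 90, 41, 2112], [247, 244, 23, 10, 96], [0, 262, 45, 67, 1730], [92, 272, 21, 19, 290], [220, 272, 101, 96, 3297], [316, 278, 28, 48, 863], [68, 309, 255, 91, 9545], [56, 318, 11, 11, 74], [26, 332, 15, 4, 36], [363, 344, 10, 19, 111], [342, 364, 20, 24, 177], [293, 370, 13, 5, 39], [344, 390, 5, 10, 36]]
```

View pics/t6.png

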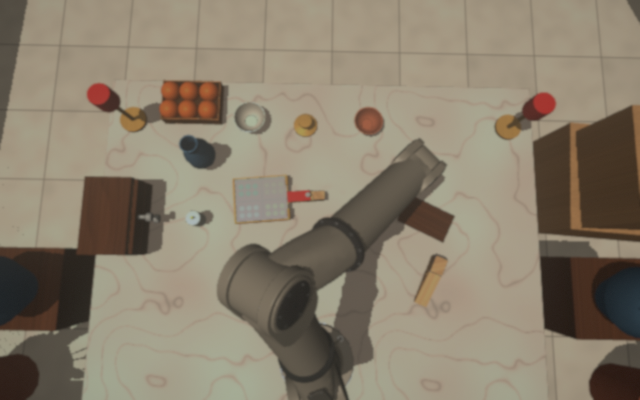

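View pics/side6.png

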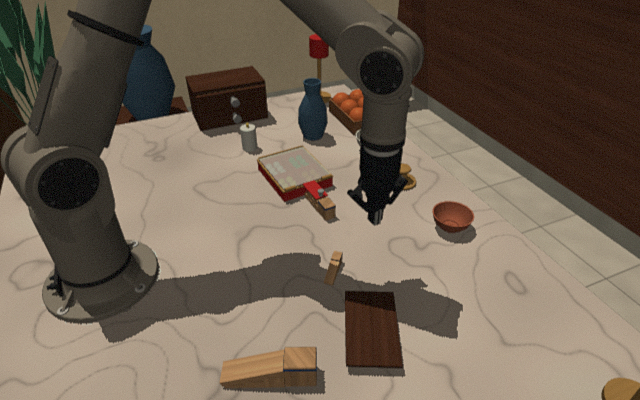

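Cover is shut: tail slope went from 0.079 to about 0 rad. The wedge didn't move under the 14 N re-push or after release, and the other things are where they were. Handing in.

```bash
python3 - <<'E'
from h import *
st();job.job_done()
E
```

```text
t 34.02 tcp [ 0.5448 -0.2179  0.2185] F [ 0.44  0.12 -0.46] op -0.0004
the job is handed in; nothing more can be done
```

The cover is shut and the middle-sized wedge is jammed under the foot of the tail. I handed the job in at 34 s with the hand clear of everything.

I took the wedge from the stand, set it flat on the marble and slid it thin end first under the foot. Then I let go and pushed it from behind with closed fingers. I never touched the cover.

**Checks that passed:**
- **Cover:** the tail's slope went from 0.079 rad to about 0, so the cover is shut.
- **Jam:** a second push, in small steps up to 14 N, moved the wedge by no more than about 0.05 mm. I eased that push off slowly.
- **Other things:** in the side and top pictures the look-alike wedges and the bystanders are where they were, except bowl_a and the incense holder, which the arm partly hides in the side picture.

**Checks that were unclear or disagreed:**
- **First push:** it stopped at 13 N, and the reading dropped to about 0 straight afterwards, so that release may have been sudden.
- **Gap to the tray wall:** the camera measurements ranged from about 1.5 mm to 8 mm, too coarse to settle it. That the 14 N was carried by the foot and not partly by the wall rests on the cover being shut and the given geometry, not on a direct measurement of the press.

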